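# Slide the lidded pot to full heat and switch that place on

## Robot

A 7-joint arm with a two-finger parallel gripper is mounted at the origin on the work surface. World frame = base frame: x ahead of the robot, y to its left, z up, the work surface at z = 0. Lengths are in m, angles in rad, forces in N, time in s.
With the tool pointing down it reaches from about 0.425 to 0.925 m from the base axis. Payload 6.8 kg.
Tool frame: the origin (TCP) lies midway between the tips of the shut fingers; the grasp point (between the pads) lies 19 mm behind it (bot.pinch_z is the distance from the TCP to the grasp point, in m); z points along the fingers, y is the line along which they close (so a half turn about z gives the same grasp; the last joint's range is limited). The gripper opens to 85 mm and grips with 20 to 120 N. Pads are 22 mm wide; open, the fingers measure 114 mm over their backs; the gripper's body (76 mm by 85 mm) begins 54 mm behind the grasp point. The pads swing forward as they close: fully open they stand 13 mm farther back than shut.
Start: joints at [-1.209, 0.477, 0.022, 1.555, -0.011, 1.109, -0.083], TCP at [0.306, 0.602, 0.199] pointing down, gripper open.
Joint ranges: [-2.96, 2.96], [-0.34, 2.1], [-1.41, 1.46], [0.24, 2.44], [-1.37, 4.51], [0.17, 1.92], [-2.96, 2.96]. Speed limits (rad/s): [2.39, 2.39, 3.14, 3.14, 3.14, 3.14, 3.14].

## Interface

Orientations are given as a unit quaternion [w, x, y, z].
In Python, from station import bot, imaging gives the robot as it stands. The module is installed in compiled form; this text tells all that it offers.
- The arm moves only by the tool carry_out, never from a script. Its argument "targets" is a list of rows, each a list of 5 numbers: the shift along the tool's x, y, z in cm, then the turn about the tool's z in degrees, then the opening, from -1 (shut) to 1 (fully open). In form: [[x, y, z, yaw, gripper], ...]. A call has 1 to 12 rows; each row shifts and turns the commanded pose from where the row before left it, along the tool's axes as they then stand; what a row does not reach is not made up. A row lasts 1/10 s, in which the tool goes at most 50 mm and 8.59 degrees, less where a joint would pass 70% of its speed; a pose out of reach is approached as far as the arm can. A call is refused whole if a number of a shift passes 5 or a number of a turn 8.59, either way. A call with a gripper value outside its range is refused whole. The fingers move at their own pace and stop on an object; "force" is the grip in N (left out, the last holds). Time passes only in rows, so rows that do not move let the fingers close. It gives the time, the measured TCP pose, the force, the opening and the grip force at its end, in the units of the state.
- bot.get_obs(): the state, without advancing time (a new reading comes with each control period).
- imaging.read_camera(name): name is "side" or "top" or "wrist"; returns the picture (400x640x3 uint8, red, green, blue); there is no depth.
- imaging.calibration(name): a dict with "fx", "fy", "cx", "cy" (pixels), "k1" (the pictures are not rectified: a ray, as slopes to the right and down, at radius r is drawn at 1 + k1 r^2 times it, then the intrinsics apply), "extrinsics" (4x4, takes a point from world to camera coordinates). Camera axes: x right, y up, looking along -z (the intrinsics and any distortion apply to the point x, -y, -z); pixel columns grow to the right and rows downward; lengths in m; the calibration is good to about 2 mm. A picture is of the moment at which its call begins: read the wrist's pose just before it. calibration takes no time and is no camera call; for the wrist camera it gives the pose at the moment of the call.
- bot.hand_in(): hands the job in; it is judged then, once.
The state is a dict: "t": time; "q": joint angles; "joint_vel": joint speeds; "joint_torque": joint torques, N m; "eef_pos": TCP position; "tool_rot": TCP orientation; "contact_force": force on the tool from outside, world axes, zero at the start; "torque": the same for the moment, N m; "gripper_width": opening from 0.0 (shut) to 1.0 (fully open); "grasp_force": force on a finger pad.
Only numpy, scipy, OpenCV 4.12 (cv2) and the standard library are available. Lean on these libraries where they do the work, as an engineer would, in place of code of your own. Each camera call takes 0.05 s, during which the arm holds its last target. There are 200 camera calls.

## Task

On the bench heater, slide the lidded steel pot with the side handle over the plate, without lifting or tipping it, from the single-ring place to the double-ring place, so that it stands centred inside the inner ring. Then turn the selector knob so that its pointer clicks in at the double-ring mark. Leave the flat tin on the square place where it stands.

Things in the scene. Friction and masses are not known exactly. Their poses are not given: they have to be found in the camera images.
- heater: Flat fixed bench heater, a grey box 240 (x) x 360 (y) x 45 mm high; origin at the centre of its underside, flat top at z = 45 mm. At its own +y end the black control strip (own y from 92 to 174 mm) with the selector; the rest is a dark steel hot surface with three painted places. Place and yaw vary.
- zone_double: Target place: two concentric white painted rings, radii 46 and 53 mm, on the heater's top; origin at their centre, at top level. The three places swap positions, their centres lie about 133 mm apart in a triangle.
- zone_single: Place where the pot starts: one white painted ring of radius 46 mm; origin at its centre, at top level.
- zone_square: Place where the tin stands: a white painted square of side 84 mm; origin at its centre, at top level.
- pot: Loose steel pot, about 0.45 kg, origin at the centre of its underside, z up: round body of radius 36 mm; fixed lid of radius 37 mm, its top 32 mm up; on the lid's centre a black upright cylindrical grip, diameter 22 mm, from 32 to 57 mm above the underside. A straight black handle of diameter 12 mm sticks out along own -x to 90 mm from the axis, centreline 20 to 24 mm up.
- tin: Loose flat round metal tin with lid, radius 31 mm, 22 mm high; origin at the centre of its underside. To be left alone.
- selector_top (a point): Centre of the top of the selector's black grip bar, on its upright axis, 28 mm above the heater's top. The bar is 10 mm thick, 40 mm long along this point's x axis (-18 to +22 mm) and stands from 7 to 28 mm above the heater's top, on a round skirt of radius 20 mm. Its x axis is the way the pointer (end with white line) points; z is up.
- selector (a joint): Angle of the selector in rad, growing clockwise as seen from above. It clicks into four detents: 0 = dot (off), 0.6 = single ring, 1.2 = double ring, 1.8 = short bar (both). The marks are painted round the knob's side that faces the heater's own +x. It starts at or between dot and single ring.
Not all that is in view belongs to the job. What is meant by the pot is not orange or purple, and is the smaller of those in its own colour.

How it is judged:
By the outcome, as a careful person would: the job done as asked, in the order asked, and still so for the second after the job is handed in, with the robot touching nothing.
It also fails if it takes over 46 s, if anything falls off the work surface, if the arm or the gripper's body presses on something with over 40 N, if the wrist force passes 120 N, or if a joint passes its speed limit or range.

## Working session

There is one attempt and no reset: what is moved stays moved. The work goes in short steps, Python scripts to look and compute and a tool call to move; the robot and the scene stay as the last step left them, time stands still between calls to the robot, and variables do not carry over. Pictures are saved under pics/ and viewed, at most 10 in all, crops included, and the job is handed in when it is done.

Besides the shell and the picture viewer there is one more tool, called after "Call:" by a JSON object that holds its "fn" and its "kwargs". carry_out: Moves the arm, as the interface text tells. Its arguments: {"type":"object","properties":{"targets":{"type":"array"},"force":{"type":"number"}},"required":["targets"]}

```bash
mkdir -p pics; python3 - <<'E'
from station import bot, imaging
import cv2, numpy as np
o=bot.get_obs(); print(o['t'],o['eef_pos'],o['tool_rot'],o['gripper_width'],bot.pinch_z)
for n in ['side','top']:
    im=imaging.read_camera(n); cv2.imwrite(f'pics/{n}0.png',im[:,:,::-1]); np.save(f'pics/{n}0.npy',im)
    c=imaging.calibration(n); print(n,{k:(np.round(v,4).tolist()) for k,v in c.items()})
E
```

```text
0.0 [0.3052952  0.60128775 0.19813325] [-1.29453571e-04  2.32700536e-01  9.72548020e-01 -8.90516656e-04] 1.000771414072624 0.0187
side {'fx': 490.1721, 'fy': 490.1721, 'cx': 313.9239, 'cy': 200.8895, 'k1': -0.1198, 'extrinsics': [[0.8995, -0.4367, 0.0149, -0.4049], [0.3031, 0.648, 0.6987, -0.1941], [-0.3148, -0.624, 0.7152, -1.2947], [0.0, 0.0, 0.0, 1.0]]}
top {'fx': 404.914, 'fy': 404.914, 'cx': 315.0251, 'cy': 200.787, 'k1': -0.013, 'extrinsics': [[-0.0437, -0.999, 0.0037, 0.028], [0.9788, -0.0421, 0.2005, -0.4575], [-0.2002, 0.0124, 0.9797, -0.9195], [0.0, 0.0, 0.0, 1.0]]}
```

View pics/top0.png

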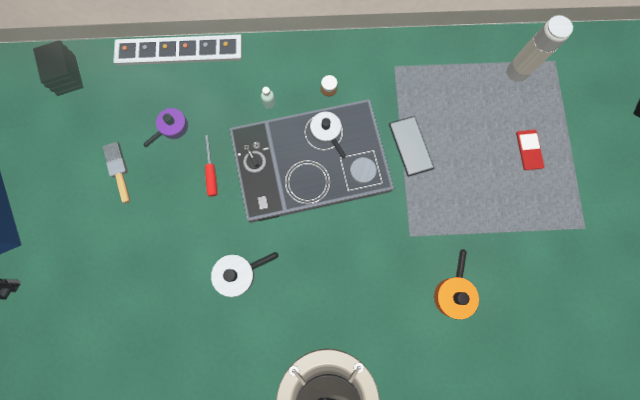

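View pics/side0.png

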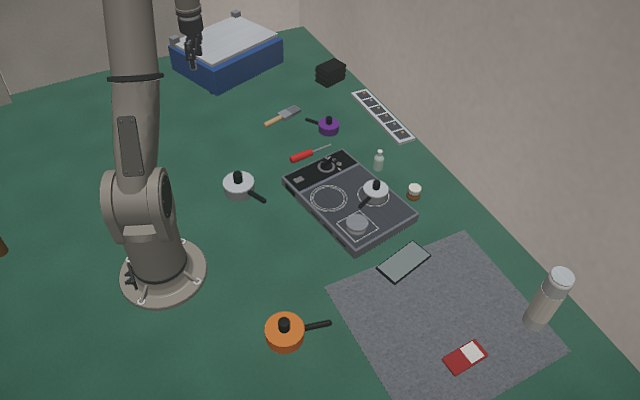

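Top view: the pot candidates are the steel pot on the heater (326,126), a larger steel pot on the bench (232,275), an orange one (458,298) and a purple one (171,122). By the description it's the small steel one on the heater's single ring. The double ring is at (307,182), the square with the tin at (362,170), and the knob at (255,161). The side view agrees: pot (376,189), double ring (328,198), tin (357,224), knob (327,166). Next is a close crop.

```bash
cat > h.py <<'E'
import numpy as np, cv2
from station import bot, imaging
F=np.diag([1,-1,-1.])
def cam(n):
    c=imaging.calibration(n); E=np.array(c['extrinsics']); K=np.array([[c['fx'],0,c['cx']],[0,c['fy'],c['cy']],[0,0,1.]])
    return K,np.array([c['k1'],0,0,0.]),F@E[:3,:3],F@E[:3,3]
def proj(C,P):
    K,D,R,t=C; return cv2.projectPoints(np.atleast_2d(np.asarray(P,float)),cv2.Rodrigues(R)[0],t,K,D)[0][:,0]
def ray(C,uv):
    K,D,R,t=C; n=cv2.undistortPoints(np.array(uv,float).reshape(-1,1,2),K,D)[:,0]
    return -R.T@t, np.c_[n,np.ones(len(n))]@R
def atz(C,uv,z):
    o,d=ray(C,uv); return o+d*((z-o[2])/d[:,2])[:,None]
def tri(C1,u1,C2,u2):
    o1,d1=ray(C1,u1); o2,d2=ray(C2,u2); out=[]
    for a,b in zip(d1,d2):
        s=np.linalg.lstsq(np.c_[a,-b],o2-o1,rcond=None)[0]; p,q=o1+s[0]*a,o2+s[1]*b
        out.append(np.r_[(p+q)/2,np.linalg.norm(p-q)])
    return np.array(out)
E
python3 - <<'E'
import numpy as np,cv2
for n,(x,y,w,h) in dict(top=(225,95,175,130),side=(275,140,150,115)).items():
    im=np.load(f'pics/{n}0.npy')[y:y+h,x:x+w,::-1]
    s=4.5 if n=='top' else 5
    cv2.imwrite(f'pics/{n}_crop.png',cv2.resize(im,None,fx=s,fy=s,interpolation=cv2.INTER_CUBIC))
E
```

```text
(no output)
```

View pics/top_crop.png

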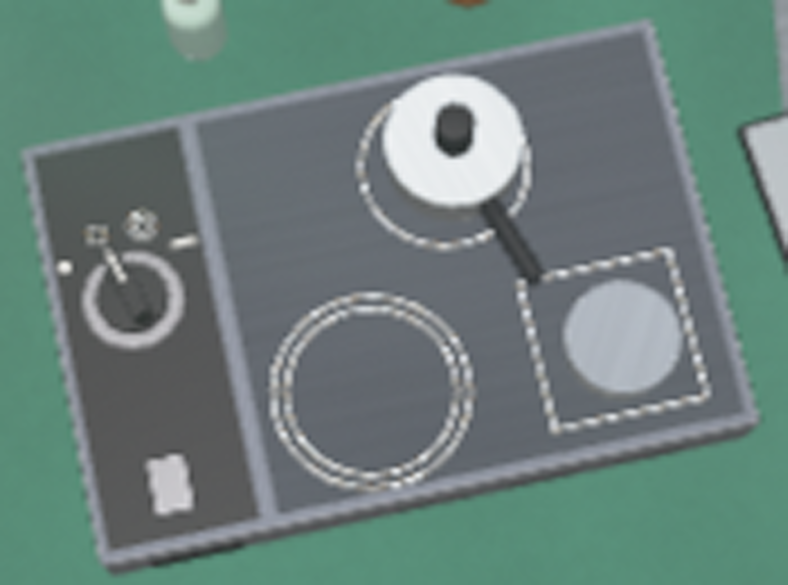

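View pics/side_crop.png

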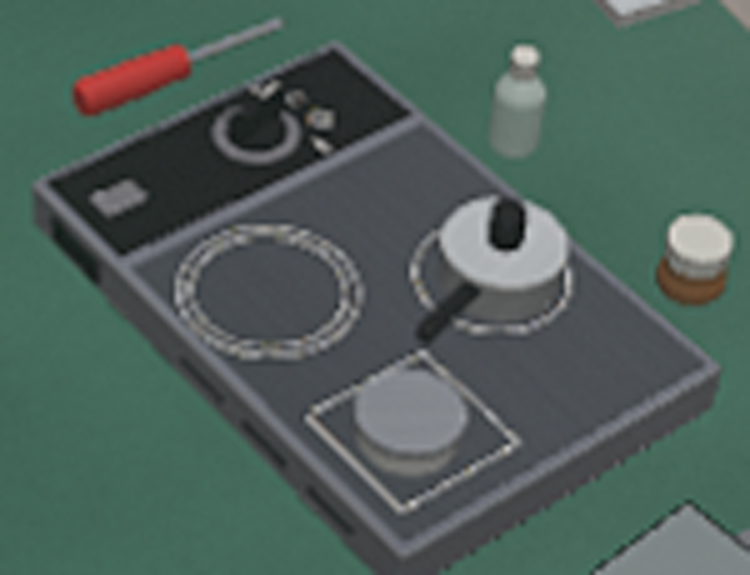

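The crop confirms it: a small steel pot on the single ring, lid centre about (326,126), handle pointing down-right to (344,157). The knob's pointer is near the single-ring mark.

```bash
cat > m.py <<'E'
from h import *
from scipy.optimize import least_squares
T,S=cam('top'),cam('side')
ft=lambda p:(np.array(p,float)+.5)/4.5-.5+[225,95]
fs=lambda p:(np.array(p,float)+.5)/5-.5+[275,140]
pt=ft([[25,152],[650,25],[755,412],[103,550],[371,391],[455,140],[455,114],[133,299],[622,337],[445,161]])
ps=fs([[335,42],[717,370],[403,545],[38,187],[269,291],[504,240],[508,207],[257,136],[411,407],[492,267]])
nm='c++ c+- c-- c-+ double lid griptop skirt tin single'.split()
X=tri(T,pt,S,ps)
print('cams',-T[2].T@T[3],-S[2].T@S[3])
for n,x in zip(nm,X): print(n,np.round(x*1000,1))
B=np.array([[.12,.18,.045],[.12,-.18,.045],[-.12,-.18,.045],[-.12,.18,.045]])
def W(p,P):
    c,s=np.cos(p[2]),np.sin(p[2]); return np.c_[P[:,:2]@np.array([[c,s],[-s,c]])+p[:2],P[:,2]]
f=lambda p:np.r_[proj(T,W(p,B))-pt[:4],proj(S,W(p,B))-ps[:4]].ravel()
r=least_squares(f,[*X[:4,:2].mean(0),0]); print('heater',r.x,'resid',np.round(r.fun,1))
c,s=np.cos(r.x[2]),np.sin(r.x[2]);Ri=np.array([[c,-s],[s,c]])
for n,x in zip(nm,X): print(n,'own',np.round((x[:2]-r.x[:2])@Ri*1000,1))
for n,i,z in (('double',4,.045),('single',9,.045),('lid',5,.077),('grip',6,.102),('skirt',7,.050)):
    a,b=atz(T,pt[i:i+1],z)[0],atz(S,ps[i:i+1],z)[0]; print(n,np.round(a*1000,1),np.round(b*1000,1))
h=atz(T,ft([[535,276],[490,205]]),.068); print('handle',np.round(h*1000,1))
hs=atz(S,fs([[428,333],[468,295]]),.068); print('handle side',np.round(hs*1000,1))
m=atz(T,ft([[65,268],[96,236],[141,224],[184,243]]),.045)-np.r_[atz(T,pt[7:8],.05)[0]]
print('mark ang world',np.degrees(np.arctan2(m[:,1],m[:,0])),'own',np.degrees(np.arctan2(m[:,1],m[:,0])-r.x[2]))
b=atz(T,ft([[105,248],[143,322]]),.073); d=b[0]-b[1]; print('pointer',np.degrees(np.arctan2(d[1],d[0])), np.hypot(*d[:2]))
E
python3 m.py
```

```text
cams [0.26500644 0.0200508  0.99244084] [ 0.0154132  -0.8589045   1.06766232]
c++ [650.6 209.6  47.6   1.9]
c+- [ 712.6 -139.6   45.1    2.5]
c-- [ 4.848e+02 -1.783e+02  5.150e+01  3.000e-01]
c-+ [425.8 170.7  40.4   3.4]
double [507.5  24.9  47.    2.3]
lid [634.1 -25.2  80.8   1.9]
griptop [636.2 -24.2 106.5   1.6]
skirt [564.5 151.9  44.7   1.4]
tin [ 525.5 -108.2   70.5    3.2]
single [632.2 -20.4  55.4   1.3]
heater [0.56957487 0.01604124 0.17422477] resid [-1.5 -2.2  0.2 -2.8  1.1  1.5 -1.2  2.8  0.6 -0.6  1.6 -0.3 -0.2  2.8
 -1.4 -1. ]
c++ own [113.4 176.6]
c+- own [ 113.9 -178.1]
c-- own [-117.1 -176.7]
c-+ own [-114.8  177.3]
double own [-59.6  19.5]
lid own [ 56.4 -51.8]
griptop own [ 58.6 -51.2]
skirt own [ 18.6 134.6]
tin own [ -64.9 -114.7]
single own [ 55.4 -46.7]
double [506.8  25.2  45. ] [509.6  26.6  45. ]
single [635.6 -20.7  45. ] [639.2 -11.7  45. ]
lid [634.7 -25.2  77. ] [637.6 -21.9  77. ]
grip [638.9 -24.6 102. ] [638.1 -20.4 102. ]
skirt [562.1 151.3  50. ] [562.4 146.6  50. ]
handle [[560.1 -64.2  68. ]
 [600.7 -42.5  68. ]]
handle side [[564.9 -61.2  68. ]
 [600.9 -44.7  68. ]]
mark ang world [ 60.99986738  28.05332931  -5.48110712 -40.49417862] own [ 51.01752334  18.07098526 -15.46345117 -50.47652266]
pointer 25.14178699473013 0.045876454680161945
```

```bash
cat >> h.py <<'E'
from scipy.spatial.transform import Rotation
def tool():
    o=bot.get_obs(); q=o['tool_rot']; return np.array(o['eef_pos']),Rotation.from_quat([q[1],q[2],q[3],q[0]]).as_matrix(),o
def go(P,closing_deg=None):
    "shift in tool axes (cm) to reach world P; tool yaw to bring the y axis to world angle"
    p,R,o=tool(); a=np.degrees(np.arctan2(R[1,1],R[0,1])); print('t',round(o['t'],2),'tcp',np.round(p*1000,1),'closing',round(a,1),'tilt',np.round(R[:,2],3),'F',np.round(o['contact_force'],1),'w',round(o['gripper_width'],3),'gf',np.round(o['grasp_force'],1))
    print('shift cm',np.round((np.array(P)-p)@R*100,2), 'yaw', None if closing_deg is None else round((a-closing_deg+90)%180-90,1))
E
python3 - <<'E'
from h import *
go([.56,.0,.25],115)
p,R,o=tool(); C=cam('wrist'); c=-C[2].T@C[3]
print('cam in tool',(c-p)@R, 'view dir in tool',(C[2][2])@R, 'cam x in tool',C[2][0]@R, C[0])
E
```

```text
t 0.1 tcp [305.3 601.4 198.2] closing 63.1 tilt [-0.001 -0.001 -1.   ] F [-0.2 -0.   0.3] w 1.001 gf 0.0
shift cm [-49.93 -42.11  -5.11] yaw -51.9
cam in tool [ 0.08305341  0.000542   -0.17511636] view dir in tool [-0.31905273  0.00125374  0.94773613] cam x in tool [-1.02753427e-04  9.99999073e-01 -1.35746950e-03] [[340.29263887   0.         313.04795541]
 [  0.         340.29263887 202.55299164]
 [  0.           0.           1.        ]]
```

Call:
{"fn": "carry_out", "kwargs": {"targets": [[-3.7,-3.25,-0.43,0,0.5],[-3.7,-3.25,-0.43,0,0.5],[-3.7,-3.25,-0.43,0,0.5],[-3.7,-3.25,-0.43,0,0.5],[-3.7,-3.25,-0.43,0,0.5],[-3.7,-3.25,-0.43,0,0.5],[-3.7,-3.25,-0.43,0,0.5],[-3.7,-3.25,-0.43,0,0.5],[-3.7,-3.25,-0.43,0,0.5],[-3.7,-3.25,-0.43,0,0.5],[-3.7,-3.25,-0.43,0,0.5],[-3.7,-3.25,-0.43,0,0.5]], "force": 30}}

```text
t: 1.3
eef_pos: [0.525, 0.0512, 0.2508]
tool_rot: [-0.0, 0.233, 0.973, 0.0]
contact_force: [1.3, 0.2, 0.3]
gripper_width: 0.752
grasp_force: 0.0
```

Call:
{"fn": "carry_out", "kwargs": {"targets": [[0,0,0,-7.4,0.5],[0,0,0,-7.4,0.5],[0,0,0,-7.4,0.5],[0,0,0,-7.4,0.5],[0,0,0,-7.4,0.5],[0,0,0,-7.4,0.5],[0,0,0,-7.4,0.5],[0,0,0,0,0.5],[0,0,0,0,0.5]]}}

```text
t: 2.2
eef_pos: [0.5247, 0.053, 0.2505]
tool_rot: [-0.0, -0.214, 0.977, 0.0]
contact_force: [-0.6, -0.6, -0.3]
gripper_width: 0.75
grasp_force: 0.0
```

```bash
python3 - <<'E'
from h import *
go([.636,-.023,.18],115)
C=cam('wrist'); im=imaging.read_camera('wrist'); np.save('pics/w1.npy',im); np.savez('pics/w1c.npz',*C)
cv2.imwrite('pics/w1.png',im[:,:,::-1])
E
```

```text
t 2.2 tcp [524.7  53.  250.5] closing 114.7 tilt [-0.001 -0.    -1.   ] F [-0.6 -0.6 -0.3] w 0.75 gf 0.0
shift cm [ -6.94 -11.55   7.04] yaw -0.3
```

View pics/w1.png

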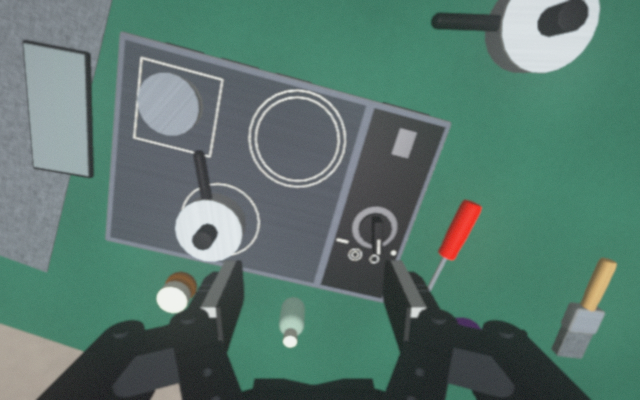

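Wrist view: double ring centre (297,138), lid centre (209,231), grip top (206,236), knob skirt (374,226), tin (168,104). I'll compare these with the top and side measurements.

```bash
cat > m2.py <<'E'
from m import *
print('-----wrist')
z=np.load('pics/w1c.npz'); C=[z[k] for k in z.files]; im=np.load('pics/w1.npy'); g=im.min(2)
# ring ellipse: bright pixels near the ring
yy,xx=np.where(g>130); d=np.hypot(xx-297.5,yy-138.5); k=(d<56)&(d>38)
e=cv2.fitEllipse(np.c_[xx[k],yy[k]].astype(np.float32)); print('ring ellipse',e)
lid=(209,230.5)
w=np.array([e[0],lid,(206,236),(374,226)]); ii=[4,5,6,7]
for n,A,a in (('top',T,pt),('side',S,ps)):
    print(n,np.round(tri(C,w,A,a[ii])*1000,1).tolist())
for n,u,zz in (('double',w[0],.045),('lid',w[1],.077),('grip',w[2],.102),('skirt',w[3],.05)): print(n,np.round(atz(C,[u],zz)[0]*1000,1))
wc=np.array([[388,300],[107,238],[122,33],[450,122]])
f3=lambda p:np.r_[f(p),(proj(C,W(p,B))-wc).ravel()]
r3=least_squares(f3,r.x); print('heater3',r3.x,np.degrees(r3.x[2]),np.round(r3.fun[-8:],1))
r4=least_squares(lambda p:(proj(C,W(p,B))-wc).ravel(),r.x); print('heater wrist',r4.x,np.degrees(r4.x[2]),np.round(r4.fun,1))
b=atz(C,[[379,255],[374,217]],.073); dd=b[0]-b[1]; print('pointer',np.degrees(np.arctan2(dd[1],dd[0])),b*1000)
E
python3 m2.py | sed -n '/wrist/,$p'
python3 - <<'E'
import numpy as np,cv2
im=np.load('pics/w1.npy')[185:285,320:430,::-1]
cv2.imwrite('pics/w1k.png',cv2.resize(im,None,fx=6,fy=6,interpolation=cv2.INTER_CUBIC))
E
```

```text
-----wrist
ring ellipse ((297.1810302734375, 137.07911682128906), (90.01497650146484, 94.88613891601562), 7.710659980773926)
top [[500.0, 25.2, 71.9, 0.2], [640.5, -24.8, 64.0, 2.3], [670.6, -29.0, 25.9, 1.2], [561.3, 151.1, 50.9, 1.0]]
side [[505.7, 24.7, 48.0, 5.0], [635.8, -22.5, 77.2, 2.8], [633.8, -20.8, 100.8, 8.6], [564.3, 153.0, 43.8, 2.9]]
double [503.8  25.7  45. ]
lid [634.3 -22.3  77. ]
grip [628.2 -20.1 102. ]
skirt [561.  151.3  50. ]
heater3 [0.56758595 0.01866105 0.18110289] 10.376431229197694 [-3.1  3.1 -1.7  3.5 -3.  -2.   3.6 -0.5]
heater wrist [0.56678017 0.01953354 0.18333798] 10.50449230858432 [-1.9  2.7 -0.7  3.5 -2.2 -2.   4.6 -1.3]
pointer 34.881171446559584 [[583.7746316  165.44696067  73.        ]
 [544.6573561  138.17747753  73.        ]]
```

View pics/w1k.png

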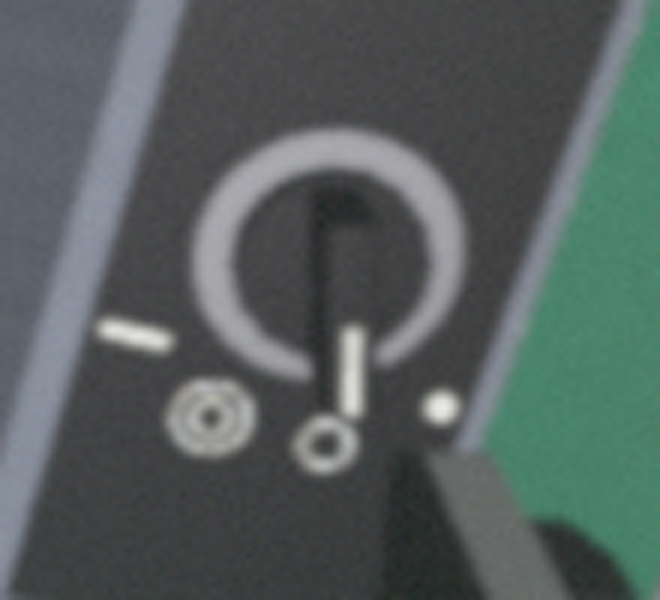

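Call:
{"fn": "carry_out", "kwargs": {"targets": [[-1.38,-2.31,1.2,0,0.1],[-1.38,-2.31,1.2,0,0.1],[-1.38,-2.31,1.2,0,0.1],[-1.38,-2.31,1.2,0,0.1],[-1.37,-2.29,1.2,0,0.1],[0,0,2,0,0.1],[0,0,2,0,0.1],[0,0,1.5,0,0.1],[0,0,0,0,0.1],[0,0,0,0,0.1]]}}

```text
t: 3.25
eef_pos: [0.6361, -0.0223, 0.136]
tool_rot: [0.0, -0.215, 0.977, -0.0]
contact_force: [-0.3, -0.1, 0.5]
gripper_width: 0.551
grasp_force: 0.0
```

```bash
python3 - <<'E'
from h import *
go([.6355,-.023,.081],115)
z=np.load('pics/w1c.npz'); C=[z[k] for k in z.files]
k=lambda u:(np.array(u,float)+.5)/6-.5+[320,185]
b=atz(C,k([[349,415],[353,325]]),.073); d=b[0]-b[1]; print(b*1000,np.degrees(np.arctan2(d[1],d[0])),atz(C,k([[329,254]]),.049)*1000)
m=atz(C,k([[440,408],[326,444],[211,417],[135,335]]),.045)-np.array([.5615,.1512,0]); print(np.degrees(np.arctan2(m[:,1],m[:,0])))
im=imaging.read_camera('wrist'); cv2.imwrite('pics/w2.png',im[:,:,::-1])
E
```

```text
t 3.25 tcp [636.1 -22.3 136. ] closing 114.9 tilt [ 0. -0. -1.] F [-0.3 -0.1  0.5] w 0.551 gf 0.0
shift cm [ 0.08 -0.04  5.5 ] yaw -0.1
[[582.96045135 163.37939365  73.        ]
 [565.93786872 155.12892904  73.        ]] 25.858429171710725 [[562.16527693 152.65602825  49.        ]]
[ 60.31127244  29.26254665  -2.8342042  -35.86585644]
```

View pics/w2.png

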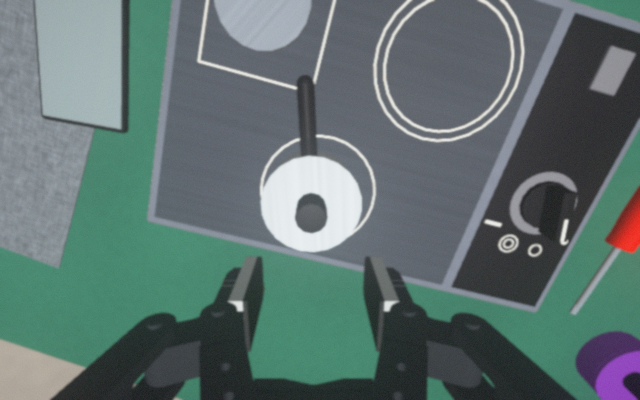

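Wrist view at 136 mm: the grip (311,212) lies on the line midway between the fingers (column 313), and the lid centre is (311,204). Descend and close.

Call:
{"fn": "carry_out", "kwargs": {"targets": [[0,0,1.5,0,0.1],[0,0,1.5,0,0.1],[0,0,1.5,0,0.1],[0,0,0.9,0,0.1],[0,0,0,0,0.1],[0,0,0,0,-0.3],[0,0,0,0,-0.4],[0,0,0,0,-0.5],[0,0,0,0,-0.6],[0,0,0,0,-0.8],[0,0,0,0,-1],[0,0,0,0,-1]], "force": 25}}

```text
t: 4.5
eef_pos: [0.6359, -0.0225, 0.0817]
tool_rot: [0.0, -0.215, 0.977, 0.0]
contact_force: [-0.8, -0.2, 0.2]
gripper_width: 0.001
grasp_force: 0.0
```

```bash
python3 - <<'E'
from h import *
go([.506,.0258,.081],115)
C=cam('wrist'); im=imaging.read_camera('wrist'); np.save('pics/w3.npy',im); np.savez('pics/w3c.npz',*C)
cv2.imwrite('pics/w3.png',im[:,:,::-1])
E
```

```text
t 4.5 tcp [635.9 -22.5  81.7] closing 114.9 tilt [ 0.  0. -1.] F [-0.8 -0.2  0.2] w 0.001 gf 0.0
shift cm [9.76 9.84 0.07] yaw -0.1
```

View pics/w3.png

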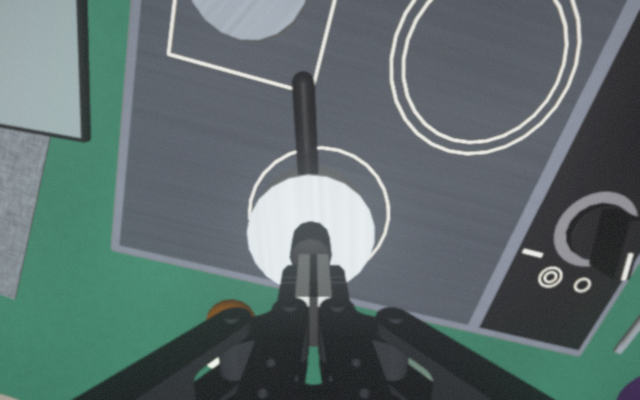

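The fingers shut beyond the grip: the grip (311,240) is nearer the base than the tips (313,258). I'll measure the offset.

```bash
python3 - <<'E'
from h import *
p,R,o=tool()
z=np.load('pics/w3c.npz'); C=[z[k] for k in z.files]
print('tcp proj',proj(C,p),'pinch proj',proj(C,p-R[:,2]*.019))
# lid ellipse by threshold
im=np.load('pics/w3.npy'); g=(im.min(2)>175).astype(np.uint8); 
n,l,s,c=cv2.connectedComponentsWithStats(g); i=l[200,290]; print(s[i])
ys,xs=np.where(l==i); 
pts=[]
for y in range(ys.min(),245): 
    r=xs[ys==y]; pts+= [(r.min(),y),(r.max(),y)]
e=cv2.fitEllipse(np.float32(pts)); print('lid',e, atz(C,[e[0]],.077)*1000)
for u in ([311,232],): print(atz(C,[u],.102)*1000)
yy,xx=np.where(im.min(2)>150); P=atz(C,np.c_[xx,yy],.045); d=np.hypot(P[:,0]-.505,P[:,1]-.026); k=(d<.06)&(d>.040)
def circ(q): r=np.hypot(P[k,0]-q[0],P[k,1]-q[1]); return np.minimum(abs(r-.046),abs(r-.053))
from scipy.optimize import least_squares
q=least_squares(circ,[.505,.026],loss='soft_l1',f_scale=.001); print('ring',q.x*1000,np.median(circ(q.x))*1000,k.sum())
E
```

```text
tcp proj [[310.79208507 241.18616094]] pinch proj [[310.58158292 257.05567389]]
[ 247  146  143  138 9348]
lid ((317.54437255859375, 215.65333557128906), (137.87123107910156, 143.7569122314453), 59.71117401123047) [[621.94599253 -24.73714258  77.        ]]
[[622.64722886 -28.34857098 102.        ]]
ring [506.60387468  27.10675048] 0.6182681272190251 3365
```

```bash
python3 - <<'E'
from h import *
p,R,o=tool()
z=np.load('pics/w3c.npz'); C=[z[k] for k in z.files]
for n,P in (('griptop',[.635,-.023,.102]),('gripbase',[.635,-.023,.077]),('lid near',[.635-.0336,-.023-.0155,.077]),('lid far',[.635+.0336,-.023+.0155,.077])): print(n,proj(C,P).round(0))
def crop(im,x,y,w,h,W,H): return cv2.resize(im[y:y+h,x:x+w,::-1],(W,H),interpolation=cv2.INTER_CUBIC)
w=np.load('pics/w3.npy')
t=imaging.read_camera('top'); s=imaging.read_camera('side')
a=crop(w,230,160,160,120,400,300)
b=crop(t,290,95,80,60,400,300); c=crop(s,330,155,80,60,400,300)
np.save('pics/t3.npy',t);np.save('pics/s3.npy',s)
d=crop(np.load('pics/side0.npy'),330,155,80,60,400,300)
cv2.imwrite('pics/comp3.png',np.vstack([np.hstack([a,b]),np.hstack([c,d])]))
E
```

```text
griptop [[310. 256.]]
gripbase [[311. 236.]]
lid near [[311. 174.]]
lid far [[311. 291.]]
```

View pics/comp3.png

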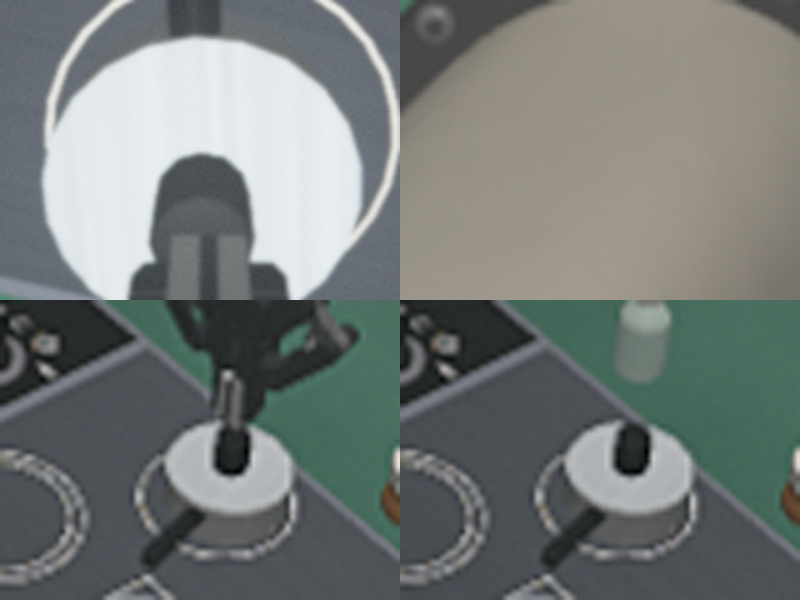

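```bash
python3 - <<'E'
from h import *
z=np.load('pics/w3c.npz'); C=[z[k] for k in z.files]; S=cam('side')
print('tips',np.round(tri(C,[[311.2,254]],S,[[375.6,180.6]])*1000,1))
for zz in (.082,.092,.102,.107,.112):
  for dx in (-.011,0): 
    P=np.array([.636+.909*dx,-.0225+.42*dx,zz]); print(zz,dx,proj(C,P).round(0),proj(S,P).round(1))
o=bot.get_obs(); print(o['q'],o['joint_torque'])
E
```

```text
tips [[631.2 -25.  109.6   2.3]]
0.082 -0.011 [[311. 223.]] [[373.1 188.7]]
0.082 0 [[311. 242.]] [[375.2 186.7]]
0.092 -0.011 [[311. 231.]] [[373.4 186.2]]
0.092 0 [[311. 249.]] [[375.6 184.2]]
0.102 -0.011 [[310. 239.]] [[373.8 183.7]]
0.102 0 [[310. 258.]] [[375.9 181.7]]
0.107 -0.011 [[310. 243.]] [[374.  182.4]]
0.107 0 [[310. 263.]] [[376.1 180.4]]
0.112 -0.011 [[310. 248.]] [[374.1 181.1]]
0.112 0 [[310. 268.]] [[376.3 179.1]]
[-0.2246073   0.54664607  0.22189061  1.76385411 -0.15320824  0.84791073
  2.07273393] [-1.86283498e-03 -5.77874279e+01  4.94985312e+00 -2.33070588e+01
  1.05887229e-02  1.67140759e-03 -2.96910468e-05]
```

Side view: the pot has not moved, and the shut tips stand just above the grip. They triangulate to z≈107–110 mm against a reported 82, so the fingers closed over its top. I'll reopen and go down in small steps, watching the force.

Call:
{"fn": "carry_out", "kwargs": {"targets": [[0,0,0,0,0.1],[0,0,0,0,0.1],[0,0,0,0,0.1],[0,0,0.4,0,0.1],[0,0,0.4,0,0.1],[0,0,0.2,0,0.1],[0,0,0,0,0.1]]}}

```text
t: 5.35
eef_pos: [0.6355, -0.0225, 0.071]
tool_rot: [-0.001, -0.215, 0.977, 0.0]
contact_force: [-0.0, 0.5, -0.3]
gripper_width: 0.55
grasp_force: 0.0
```

Call:
{"fn": "carry_out", "kwargs": {"targets": [[0,0,0.2,0,0.1],[0,0,0.2,0,0.1],[0,0,0,0,0.1]]}}

```text
t: 5.65
eef_pos: [0.6357, -0.0225, 0.0674]
tool_rot: [-0.0, -0.215, 0.977, 0.0]
contact_force: [-0.1, 0.4, 0.2]
gripper_width: 0.551
grasp_force: 0.0
```

Call:
{"fn": "carry_out", "kwargs": {"targets": [[0,0,0.25,0,0.1],[0,0,0.25,0,0.1],[0,0,0.2,0,0.1],[0,0,0,0,0.1]]}}

```text
t: 6.05
eef_pos: [0.6356, -0.0225, 0.0603]
tool_rot: [-0.0, -0.215, 0.977, 0.0]
contact_force: [-0.2, 0.0, -0.7]
gripper_width: 0.547
grasp_force: 0.0
```

Call:
{"fn": "carry_out", "kwargs": {"targets": [[0,0,0,0,-0.2],[0,0,0,0,-0.35],[0,0,0,0,-0.45],[0,0,0,0,-0.55],[0,0,0,0,-0.7],[0,0,0,0,-1]], "force": 25}}

```text
t: 6.65
eef_pos: [0.6366, -0.0235, 0.0611]
tool_rot: [0.001, -0.215, 0.977, -0.001]
contact_force: [1.2, -4.3, 1.3]
gripper_width: 0.233
grasp_force: 24.5
```

Gripped (opening 0.233, 24.5 N). Now slide level to the double ring.

Call:
{"fn": "carry_out", "kwargs": {"targets": [[0.25,0.26,0,0,-1],[0.45,0.46,0,0,-1],[0.5,0.51,0,0,-1],[0.5,0.51,0,0,-1],[0.5,0.51,0,0,-1],[0.5,0.51,0,0,-1],[0.5,0.51,0,0,-1],[0.5,0.51,0,0,-1],[0.5,0.51,0,0,-1],[0.5,0.51,0,0,-1],[0.5,0.51,0,0,-1],[0.5,0.51,0,0,-1]]}}

```text
t: 7.85
eef_pos: [0.56, 0.007, 0.0612]
tool_rot: [0.001, -0.216, 0.976, 0.0]
contact_force: [4.6, -1.7, 2.5]
gripper_width: 0.24
grasp_force: 24.7
```

Call:
{"fn": "carry_out", "kwargs": {"targets": [[0.5,0.51,0,0,-1],[0.5,0.51,0,0,-1],[0.5,0.51,0,0,-1],[0.5,0.51,0,0,-1],[0.5,0.51,0,0,-1],[0.5,0.51,0,0,-1],[0.45,0.46,0,0,-1],[0.3,0.31,0,0,-1],[0.2,0.2,0,0,-1],[0,0,0,0,-1],[0,0,0,0,-1]]}}

```text
t: 8.95
eef_pos: [0.5071, 0.0268, 0.0609]
tool_rot: [0.0, -0.216, 0.976, 0.0]
contact_force: [4.5, -0.1, 4.4]
gripper_width: 0.24
grasp_force: 24.9
```

```bash
cat > chk.py <<'E'
from h import *
import sys
from scipy.optimize import least_squares
go([.5065,.0265,.06])
def ringfit(C,im,thr,c0=(.5065,.0265)):
    yy,xx=np.where(im.min(2)>thr); P=atz(C,np.c_[xx,yy],.045); d=np.hypot(P[:,0]-c0[0],P[:,1]-c0[1]); P=P[(d<.059)&(d>.040)]
    # outer ring only: paint near r=53
    g=lambda q:np.hypot(P[:,0]-q[0],P[:,1]-q[1])
    def res(q): r=g(q); return np.minimum(abs(r-.046),abs(r-.053))
    q=least_squares(res,c0,loss='soft_l1',f_scale=.001); return q.x*1000,len(P)
def lidfit(C,im,thr,c0):
    yy,xx=np.where(im.min(2)>thr); P=atz(C,np.c_[xx,yy],.077); d=np.hypot(P[:,0]-c0[0],P[:,1]-c0[1])
    k=d<.041; m=np.zeros(im.shape[:2],np.uint8); m[yy[k],xx[k]]=255
    c=max(cv2.findContours(m,cv2.RETR_EXTERNAL,cv2.CHAIN_APPROX_NONE)[0],key=cv2.contourArea)[:,0]
    Q=atz(C,c,.077)
    q=least_squares(lambda q:np.hypot(Q[:,0]-q[0],Q[:,1]-q[1])-.037,c0,loss='soft_l1',f_scale=.001); return q.x*1000,len(Q),np.median(abs(q.fun))*1000
c0=tuple(float(a) for a in sys.argv[2:4])
ims={}
for n in sys.argv[1].split(','):
    C=cam(n); im=imaging.read_camera(n); np.save(f'pics/chk_{n}.npy',im); ims[n]=im
    print(n,'ring',ringfit(C,im,140),'lid',lidfit(C,im,170 if n!='side' else 130,c0))
E
python3 chk.py wrist,side .5065 .0265; python3 - <<'E'
from h import *
for n in ('top','side'):
    im=np.load(f'pics/{n}0.npy'); print(n,im[:, :].shape, im[126,320] if n=='top' else im[186,368])
E
```

```text
t 8.95 tcp [507.1  26.8  60.9] closing 114.9 tilt [ 0.001  0.001 -1.   ] F [ 4.5 -0.1  4.4] w 0.24 gf 24.9
shift cm [ 0.07 -0.    0.09] yaw None
wrist ring (array([507.0421622 ,  26.62989785]), 5282) lid (array([506.72966999,  27.61993789]), 572, np.float64(1.7605743522198272))
side ring (array([507.01589388,  25.68273047]), 100) lid (array([508.0504371 ,  27.24530347]), 69, np.float64(1.3744360355209608))
top (400, 640, 3) [229 233 235]
side (400, 640, 3) [175 178 181]
```

The pot sits within about 1.5 mm of the ring centre. Release, rise and go over the knob.

Call:
{"fn": "carry_out", "kwargs": {"targets": [[0,0,0,0,-0.4],[0,0,0,0,-0.2],[0,0,0,0,0.1],[0,0,0,0,0.1],[0,0,-1,0,0.1],[0,0,-3,0,0.1],[0,0,-3,0,0.1]]}}

```text
t: 9.75
eef_pos: [0.5062, 0.026, 0.1316]
tool_rot: [-0.001, -0.215, 0.977, -0.0]
contact_force: [0.6, 0.1, -0.2]
gripper_width: 0.55
grasp_force: 0.0
```

Call:
{"fn": "carry_out", "kwargs": {"targets": [[-1.5,1.3,0,0,0.1],[-2.2,1.9,0,0,0.1],[-2.2,1.9,0,0,0.1],[-2.2,1.9,0,0,0.1],[-2.1,2.0,0,0,0.1],[0,0,0,0,0.1],[0,0,0,0,0.1]]}}

```text
t: 10.45
eef_pos: [0.5614, 0.1512, 0.131]
tool_rot: [-0.0, -0.216, 0.976, -0.0]
contact_force: [-1.0, 0.3, -0.5]
gripper_width: 0.547
grasp_force: 0.0
```

```bash
python3 chk.py wrist,side,top .507 .027; python3 - <<'E'
from h import *
go([.5618,.1515,.035],115.6)
C=cam('wrist'); im=imaging.read_camera('wrist'); np.savez('pics/w5c.npz',*C)
# skirt: light grey annulus on dark strip, z .047..0.052
u=proj(C,[[.5618,.1515,.05],[.5618,.1515,.073]]); print(u)
x,y=u[0].astype(int); a=im[max(y-110,0):y+110,x-150:x+150]; cv2.imwrite('pics/w5.png',cv2.resize(a[:,:,::-1],None,fx=2,fy=2)); print(x,y,a.shape)
E
```

```text
t 10.45 tcp [561.4 151.2 131. ] closing 115.0 tilt [-0. -0. -1.] F [-1.   0.3 -0.5] w 0.547 gf 0.0
shift cm [10.24 -8.99  7.1 ] yaw None
wrist ring (array([506.64026623,  27.04993866]), 4550) lid (array([508.18001029,  27.61617087]), 472, np.float64(1.3469539904243446))
side ring (array([507.32399788,  26.36050559]), 113) lid (array([507.95044156,  26.98629166]), 81, np.float64(1.410349444895348))
top ring (array([505.99408847,  25.42021056]), 339) lid (array([507.2413126 ,  26.43120693]), 95, np.float64(0.7015362152065358))
t 10.6 tcp [561.3 149.4 130.9] closing 114.8 tilt [-0.    -0.001 -1.   ] F [0.1 0.  0.8] w 0.552 gf 0.0
shift cm [-0.14  0.18  9.59] yaw -0.8
[[313.62637396 199.12646055]
 [313.683775   208.92773884]]
313 199 (220, 300, 3)
```

View pics/w5.png

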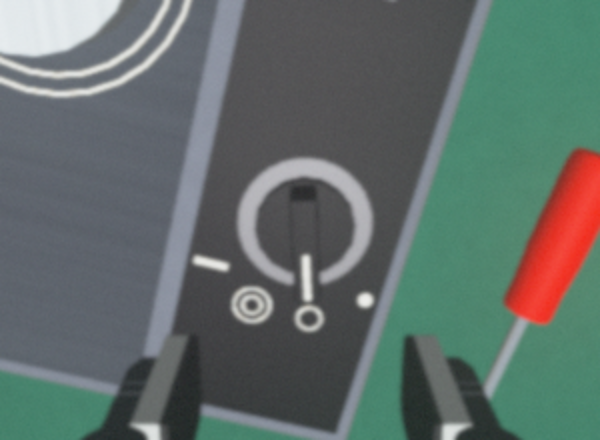

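The knob crop shows the pot inside the rings at upper left. The skirt centre is (304,222) and the bar runs (303,190)–(307,300) between the fingers (mid 302), so I need about 1 mm of +y and a −2° turn. Descend in steps.

Call:
{"fn": "carry_out", "kwargs": {"targets": [[0,0.15,1.5,-2,0.1],[0,0,2,0,0.1],[0,0,2,0,0.1],[0,0,1.5,0,0.1],[0,0,0.8,0,0.1],[0,0,0.4,0,0.1],[0,0,0.4,0,0.1],[0,0,0,0,0.1]]}}

```text
t: 11.45
eef_pos: [0.5611, 0.1522, 0.0448]
tool_rot: [0.0, -0.232, 0.973, 0.0]
contact_force: [-0.3, 0.3, -0.9]
gripper_width: 0.551
grasp_force: 0.0
```

Call:
{"fn": "carry_out", "kwargs": {"targets": [[0,0,0.3,0,0.1],[0,0,0.3,0,0.1],[0,0,0.2,0,0.1],[0,0,0,0,0.1]]}}

```text
t: 11.85
eef_pos: [0.5608, 0.1522, 0.0364]
tool_rot: [-0.0, -0.232, 0.973, -0.0]
contact_force: [-0.2, 0.5, 0.9]
gripper_width: 0.549
grasp_force: 0.0
```

Call:
{"fn": "carry_out", "kwargs": {"targets": [[0,0,0,0,-0.3],[0,0,0,0,-0.5],[0,0,0,0,-0.65],[0,0,0,0,-0.75],[0,0,0,0,-0.85],[0,0,0,0,-1],[0,0,0,0,-1]], "force": 30}}

```text
t: 12.55
eef_pos: [0.5615, 0.1512, 0.0369]
tool_rot: [0.0, -0.232, 0.973, -0.0]
contact_force: [2.5, -5.4, 2.0]
gripper_width: 0.102
grasp_force: 30.0
```

Bar gripped. Turn clockwise 35°.

Call:
{"fn": "carry_out", "kwargs": {"targets": [[0,0,0,4.4,-1],[0,0,0,4.4,-1],[0,0,0,4.4,-1],[0,0,0,4.4,-1],[0,0,0,4.4,-1],[0,0,0,4.4,-1],[0,0,0,4.4,-1],[0,0,0,4.2,-1],[0,0,0,0,-1],[0,0,0,0,-1],[0,0,0,0,-1]]}}

```text
t: 13.65
eef_pos: [0.5613, 0.1527, 0.0369]
tool_rot: [0.0, 0.07, 0.998, 0.0]
contact_force: [1.6, -1.1, 3.0]
gripper_width: 0.103
grasp_force: 30.1
```

```bash
python3 - <<'E'
from h import *
go([.5615,.152,.035],83.2); print(bot.get_obs()['torque'])
E
```

```text
t 13.65 tcp [561.3 152.7  36.9] closing 82.0 tilt [ 0.001  0.001 -1.   ] F [ 1.6 -1.1  3. ] w 0.103 gf 30.1
shift cm [-0.03 -0.07  0.19] yaw -1.2
[-0.21406042 -0.26225142  0.02572667]
```

Release and rise, moving back so the pointer can be measured.

Call:
{"fn": "carry_out", "kwargs": {"targets": [[0,0,0,0,-0.6],[0,0,0,0,-0.3],[0,0,0,0,0.1],[0,0,0,0,0.1],[0,0,-1,0,0.1],[0,0,-3,0,0.1],[0,0,-4,0,0.1],[0,0,-4,0,0.1],[0,0,-3,0,0.1],[0,0,0,0,0.1]]}}

```text
t: 14.65
eef_pos: [0.564, 0.1528, 0.1922]
tool_rot: [0.004, 0.071, 0.997, 0.002]
contact_force: [-0.2, -0.6, 0.3]
gripper_width: 0.549
grasp_force: 0.0
```

```bash
python3 chk.py wrist,side,top .507 .027; python3 - <<'E'
from h import *
C=cam('wrist'); im=imaging.read_camera('wrist'); c=np.array([.5618,.152])
m=(im.min(2)>150).astype(np.uint8); n,l,s,ce=cv2.connectedComponentsWithStats(m)
for i in range(1,n):
    if s[i,4]<8: continue
    p=atz(C,[ce[i]],.045)[0,:2]-c
    if np.hypot(*p)<.05:
        ys,xs=np.where(l==i); P=atz(C,np.c_[xs,ys],.073)[:,:2]; w,v=np.linalg.eigh(np.cov(P.T)); d=v[:,1]; pc=P.mean(0)-c
        print('px',ce[i].round(1),'area',s[i,4],'r@45',round(np.hypot(*p)*1e3,1),'ang@45',round(np.degrees(np.arctan2(p[1],p[0])),1),'| r@73',round(np.hypot(*pc)*1e3,1),'ang@73',round(np.degrees(np.arctan2(pc[1],pc[0])),1),'axis',round(np.degrees(np.arctan(d[1]/d[0])),1),'len/wid mm',(4e3*np.sqrt(w[::-1])).round(1))
E
```

```text
t 14.65 tcp [564.  152.8 192.2] closing 81.9 tilt [ 0.008  0.004 -1.   ] F [-0.2 -0.6  0.3] w 0.549 gf 0.0
shift cm [  4.   -13.38  13.12] yaw None
wrist ring (array([506.94649773,  27.00824462]), 3247) lid (array([506.80354795,  27.38477677]), 339, np.float64(0.7554038464553381))
side ring (array([507.3912613 ,  26.33857485]), 112) lid (array([507.97556436,  26.91619813]), 80, np.float64(1.3740978859191413))
top ring (array([506.17583191,  25.12388851]), 422) lid (array([507.19232275,  26.48560945]), 93, np.float64(0.6941182296381493))
px [314.1 177. ] area 845 r@45 4.0 ang@45 136.4 | r@73 10.4 ang@73 159.7 axis 80.5 len/wid mm [63.6 56.6]
px [313.8 202.7] area 66 r@45 22.8 ang@45 -3.1 | r@73 13.5 ang@73 -0.1 axis -6.7 len/wid mm [21.3  3.6]
px [354.  196.5] area 38 r@45 44.4 ang@45 60.3 | r@73 38.4 ang@73 70.7 axis 72.6 len/wid mm [6.7 6. ]
px [338.3 215.7] area 63 r@45 45.0 ang@45 27.8 | r@73 35.3 ang@73 35.0 axis -7.1 len/wid mm [12.7 12.6]
px [290.5 216.4] area 53 r@45 42.7 ang@45 -37.8 | r@73 32.6 ang@73 -44.2 axis -79.9 len/wid mm [14.5  4.2]
px [314.5 222.8] area 148 r@45 44.1 ang@45 -4.5 | r@73 32.8 ang@73 -3.6 axis 13.0 len/wid mm [16.6 16. ]
```

The pointer axis is −6.7° (double-ring detent expected at −6.8°). The pot is about 1 mm off the ring centre, and the gripper is clear.

```bash
python3 -c "
from station import bot
print(bot.hand_in())"
```

```text
the job is handed in; nothing more can be done
None
```

I handed the job in at about 15 s: the pot was slid to within about 1–2 mm of the double ring's centre, the knob's pointer measures within about 0.1° of the double-ring detent, and the tin was not touched; the judge's result is not known, and my first close on the pot's grip missed above it without moving the pot.

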